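# Snap the humidity plug into the ukulele before shipping

### The job

Get the ukulele ready for shipping: open the blue fittings case by swinging its lid right back until it rests on its stop, take the black humidity plug by its orange knob out of the case, and press it down into the ukulele's sound hole until it snaps in and its flange sits flush on the brass ring all round. Do not let go at the end: finish while still pushing the plug down firmly with the fingers, with the lid left open, and leave the white cap and the other things on the bench where they are.

Things in the scene. Friction and masses are not known exactly. Their poses are not given: they have to be found in the camera images.
- case: blue fittings case, fixed, 160 (x) x 240 (y) x 85 mm high without lid, walls 6 mm; origin in the middle of its underside, z up; lid hinged along the rim of its +x side. A grey foam insert, its top 32 mm above the origin, has two round nests 52 mm wide at y = -55 and y = +55 mm (x = 0): one holds the humidity plug, the other the white cap
- lid (a joint): angle of the case's lid (rad): 0 shut, 1.7 fully open, resting on its stop, leaning slightly backwards. 160 x 240 x 8 mm, 0.14 to 0.24 kg, hinge nearly frictionless: the lid falls shut if let go below about 1.45 rad and falls open by itself beyond that
- lid_handle (a point): middle of the lid's pull, a round steel bar 11 mm thick, 100 mm long, along the case's y axis, 35 mm above the lid's top face and 10 mm in from its free front (-x) edge; the bar's centre lies 150 mm from the hinge line along the lid and 43 mm above the lid's underside. It turns about the hinge with the lid, axes too
- lid_hinge (a point): middle of the lid's hinge line, on the far (+x) rim of the case at the lid's underside, 85.5 mm above the bench; the hinge line runs along the case's y axis
- plug_knob (a point): grip point of the loose humidity plug, on its axis, 29 mm above the underside of the flange and 12 mm below the knob's top. The knob is an upright orange cylinder, 24 mm in diameter, 36 mm tall, on a black round flange 60 mm wide and 5 mm thick. The plug is round: its turn about its axis does not matter
- plug_flange (a point): middle of the underside of the plug's flange. Below it the black plug is 25 mm deep, 45 mm wide at most, tapers to 28 mm at its nose and has a groove near the flange for the catches
- hole (a point): middle of the ukulele's sound hole, level with the top of the brass ring (64 mm above the bench), z up. Four sprung balls in its wall catch the plug: it goes in freely until the flange is about 12 mm above the ring, then the push rises to some 7 to 12 N at about 8 mm, then suddenly drops as it snaps in; at home the flange's underside is at this point
- rim: brass ring round the sound hole, on which the flange bears: 66 mm outside, 53 mm inside, 4 mm high, origin in the middle of its underside. Below it the hole in the wood is 49 mm wide
- plug: the humidity plug as a whole, 55 to 100 g; origin in the middle of the underside of its flange, z along its axis towards the knob. At the start it stands upright in its nest in the case, the flange lying on the foam
- cap: white domed cap, 60 mm wide, 13 mm above the foam, in the other nest of the case; leave it there
- tape: bystander: roll of tape lying flat, 100 mm wide, 48 mm high; origin under its centre
- sander: bystander: cork sanding block 110 x 65 x 32 mm; origin under its centre
- glue: bystander: yellow glue bottle, 56 mm wide, 160 mm tall; origin under its centre
- jar: bystander: amber jar with a steel cap, 64 mm wide, 75 mm tall; origin under its centre
- driver_mid (a point): bystander: middle of a screwdriver lying on the bench
- brush_mid (a point): bystander: middle of a brush lying on the bench
- uke: ukulele lying on its back, fixed, without strings, body 280 x 200 x 60 mm, the sound hole 155 mm from its tail; the neck points away from the robot; origin under the middle of the sound hole, x along the neck

How it is judged:
On the way, in this order (a step that is already met when the one before it is completed fails the run):
1. the lid is swung open and rests on its stop (value of joint lid above 1.62 rad), for 0.3 s.
2. the plug has been lifted clear of the case (height (world z) of plug above 0.095 m and contact force between the fingers and plug above 1 N), for 0.1 s.
3. the plug has snapped fully home in the sound hole and is being pressed down on the ring (z of plug_flange in the frame of hole below 0.002 m and horizontal distance between plug_flange and hole below 0.005 m and angle between plug's own z axis and vertical below 0.08 rad and contact force between plug and rim above 4 N), for 0.3 s.
At the end, for the whole second after the job is handed in: Plug home: flange's underside within 2 mm of the brass ring's top, centred to 5 mm, tilt under 0.08 rad, at rest, bearing on the ring with over 4 N because the fingers still push it (over 2 N); lid open beyond 1.6 rad; white cap within 3 cm of its start (all of step 3 and contact force between the fingers and plug above 2 N and linear speed of plug below 0.03 m/s and value of joint lid above 1.6 rad and distance of cap from where it was at the start of the episode below 0.03 m); the arm keeps its last pose, push and grip.
It fails at once if the white cap or a bystander was moved more than 3 cm (distance of any of cap, tape, sander, glue, jar, driver_mid, brush_mid from where it was at the start of the episode above 0.03 m).
It also fails if it takes over 64 s, if anything falls off the work surface, if the arm or the gripper's body presses on something with over 40 N, if the wrist force passes 120 N, or if a joint passes its speed limit or range.

### The arm

A 6-joint arm with a two-finger parallel gripper is mounted at the origin on the work surface. World frame = base frame: x ahead of the robot, y to its left, z up, the work surface at z = 0. Lengths are in m, angles in rad, forces in N, time in s.
With the tool pointing down it reaches from about 0.25 to 0.775 m from the base axis. Payload 4 kg.
Tool frame: the origin (TCP) lies at the very end of the fingers, on their centre line; the grasp point (between the pads) lies behind it (grip_point_offset is the z of the grasp point in the tool frame, in m); z points along the fingers, y is the line along which they close (so a half turn about z gives the same grasp; the last joint's range is limited). The gripper opens to 94 mm and grips with 3 to 60 N. Pads are 16 mm wide; open, the fingers measure 119 mm over their backs; the gripper's body (75 mm by 177 mm) begins 78 mm behind the grasp point.
Start: joints at [-1.432, 0.087, 1.371, -0, 1.684, -0.103], TCP at [0.132, -0.534, 0.206] pointing down, gripper open.
Joint ranges: [-3.1, 3.1], [-0.76, 2.03], [0.27, 2.55], [-1.08, 4.22], [0.17, 2.65], [-2.57, 2.57]. Speed limits (rad/s): [2.79, 2.79, 3.14, 3.14, 3.14, 3.14].

### API

Orientations are given as a unit quaternion [x, y, z, w].
In Python, from workcell import * gives the robot as it stands.
- The arm moves only by the tool drive_tool, never from a script. Its argument "increments" is a list of rows, each an object of numbers: "dx", "dy", "dz": the shift along the tool's x, y, z normalised to -1 to 1, where 1 is 20 cm; "turn": the turn about the tool's z normalised to -1 to 1, where 1 is 90 degrees. A call has 1 to 8 rows; each row shifts and turns the commanded pose from where the row before left it, along the tool's axes as they then stand; what a row does not reach is not made up. A row lasts 1/10 s, in which the tool goes at most 50 mm and 8.59 degrees, less where a joint would pass 70% of its speed; a pose out of reach is approached as far as the arm can. A call with a number of a shift or a turn outside -1 to 1 is refused whole. A call with a gripper value outside its range is refused whole. "gripper" is the gripper command: -1 is fully open, 1 is shut, values between are in proportion, set as the call begins (left out, the last holds). The fingers move at their own pace and stop on an object; "force" is the grip in N (left out, the last holds). Time passes only in rows, so rows that do not move let the fingers close. It gives the time, the measured TCP pose, the force, the opening and the grip force at its end, in the units of the state.
- get_obs(): the state, without advancing time (a new reading comes with each control period).
- snapshot(name): name is "side" or "top" or "wrist"; returns a dict with "image" (480x640x3 uint8, red, green, blue), "K" (3x3 intrinsics, pixels), "extrinsics" (4x4, takes a point from camera to world coordinates). Camera axes: x right, y down, z forward; pixel columns grow to the right and rows downward; lengths in m; the calibration is good to about 2 mm. The wrist camera is an equidistant fisheye: a pixel r from the principal point sees the ray r / f radians off the axis. A picture is of the moment at which its call begins. There is no depth.
- close_job(): hands the job in; it is judged then, once.
The state is a dict: "clock": time; "joints": joint angles; "dq": joint speeds; "effort": joint torques, N m; "tool_pos": TCP position; "orientation": TCP orientation; "force": force on the tool from outside, world axes, zero at the start; "torque": the same for the moment, N m; "gripper_width": finger opening in m; "grip_force": force on a finger pad.
Only numpy, scipy, OpenCV 4.12 (cv2) and the standard library are available. Lean on these libraries where they do the work, as an engineer would, in place of code of your own. Each camera call takes 0.05 s, during which the arm holds its last target. There are 200 camera calls.

## Working session

There is one attempt and no reset: what is moved stays moved. The work goes in short steps, Python scripts to look and compute and a tool call to move; the robot and the scene stay as the last step left them, time stands still between calls to the robot, and variables do not carry over. Pictures are saved under pics/ and viewed, at most 10 in all, crops included, and the job is handed in when it is done.

Besides the shell and the picture viewer there is one more tool, called after "Request:" as name(argument=value, ...) on one line, values as JSON. drive_tool: Moves the arm, as the interface text tells. Its arguments: {"type":"object","properties":{"increments":{"type":"array"},"gripper":{"type":"number"},"force":{"type":"number"}},"required":["increments"]}

```bash
mkdir -p pics; ls; python3 - <<'E'
from workcell import *
import cv2,numpy as np
o=get_obs();print({k:np.round(v,3).tolist() for k,v in o.items()})
for n in("top","side"):
    s=snapshot(n);cv2.imwrite(f"pics/{n}0.png",s["image"][:,:,::-1]);np.savez(f"{n}0.npz",**s);print(n,s["K"].tolist(),np.round(s["extrinsics"],4).tolist())
E
```

```text
pics
{'clock': 0.0, 'joints': [-1.432, 0.088, 1.372, -0.0, 1.684, -0.103], 'dq': [0.001, -0.001, 0.0, 0.0, 0.003, 0.001], 'effort': [-0.001, -34.019, -30.243, 0.072, 0.033, -0.0], 'tool_pos': [0.132, -0.533, 0.204], 'orientation': [0.993, 0.121, -0.0, -0.001], 'force': [0.278, 0.576, 0.272], 'torque': [0.023, 0.009, -0.041], 'grip_force': 0.0, 'gripper_width': 0.094}
top [[571.5564778481491, 0.0, 323.2301044027318], [0.0, 571.5564778481491, 248.92512518050174], [0.0, 0.0, 1.0]] [[0.0188, -0.9873, 0.158, 0.3423], [-0.9998, -0.0189, 0.0008, -0.0009], [0.0022, -0.158, -0.9874, 1.7081], [0.0, 0.0, 0.0, 1.0]]
side [[606.1249143720863, 0.0, 327.4843693165], [0.0, 606.1249143720863, 239.25738655256086], [0.0, 0.0, 1.0]] [[-0.9798, -0.1621, 0.1173, 0.3734], [-0.1998, 0.7591, -0.6195, 1.0802], [0.0113, -0.6305, -0.7761, 1.4571], [0.0, 0.0, 0.0, 1.0]]
```

View pics/top0.png

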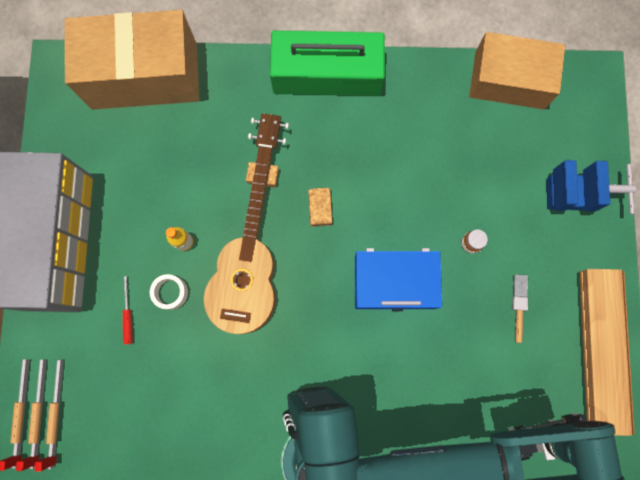

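View pics/side0.png

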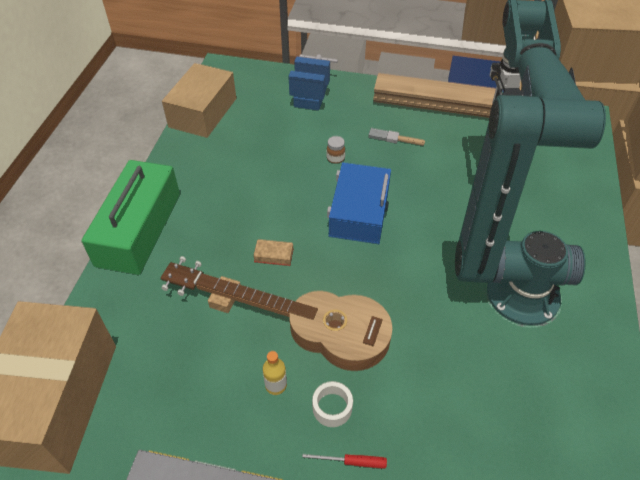

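The top view shows the blue case at columns 356–441, rows 251–308, with its pull near (401,303). The sound hole is near (242,281), and the side view shows the hole near (336,319).

```bash
cat > h.py <<'E'
import numpy as np,cv2
def ray(s,uv):
    K,E=s["K"],s["extrinsics"];d=np.array([(uv[0]-K[0,2])/K[0,0],(uv[1]-K[1,2])/K[1,1],1.0])
    return E[:3,3],E[:3,:3]@d
def fray(s,uv):
    K,E=s["K"],s["extrinsics"];x,y=uv[0]-K[0,2],uv[1]-K[1,2];r=np.hypot(x,y);t=r/K[0,0]
    return E[:3,3],E[:3,:3]@np.array([np.sin(t)*x/max(r,1e-9),np.sin(t)*y/max(r,1e-9),np.cos(t)])
def onz(s,uv,z,f=ray):
    c,d=f(s,uv);return c+d*(z-c[2])/d[2]
def hsv(s):return cv2.cvtColor(s["image"],cv2.COLOR_RGB2HSV)
def blob(m,box):
    k=np.zeros(m.shape,np.uint8);x0,y0,x1,y1=box;k[y0:y1,x0:x1]=m[y0:y1,x0:x1]
    c,_=cv2.findContours(k,cv2.RETR_EXTERNAL,cv2.CHAIN_APPROX_NONE);return max(c,key=cv2.contourArea)
E
python3 - <<'E'
from h import *
np.set_printoptions(precision=4,suppress=True)
s=dict(np.load("top0.npz"));h=hsv(s);im=s["image"]
m=cv2.inRange(h,(105,140,150),(125,255,255));c=blob(m,(340,235,460,320))
r=cv2.minAreaRect(c);print(r);b=cv2.boxPoints(r)
for p in b:print(p,onz(s,p,0.0935))
m=cv2.inRange(h,(0,0,130),(180,130,255));c=blob(m,(370,292,435,309));r=cv2.minAreaRect(c);print("handle",r,cv2.boundingRect(c))
for p in cv2.boxPoints(r):print(onz(s,p,.1285))
for n,bx in(("top",(225,262,262,298)),("side",(318,305,355,335))):
    s=dict(np.load(n+"0.npz"));h=hsv(s)
    m=cv2.inRange(h,(20,150,100),(35,255,255));c=blob(m,bx);
    (x,y),_,_=e=cv2.fitEllipse(cv2.convexHull(c));print(n,e,onz(s,(x,y),.064))
s=dict(np.load("top0.npz"))
for p in [(277,240),(200,240),(270,115)]:pass
print("neck",onz(s,(247,255),.065),onz(s,(263,150),.065))
x=cv2.resize(s["image"][230:330,190:460],None,fx=2.9,fy=2.9,interpolation=cv2.INTER_CUBIC);cv2.imwrite("pics/crop.png",x[:,:,::-1])
E
```

```text
((398.4999694824219, 279.0), (84.99998474121094, 55.99999237060547), 0.0)
[356. 307.] [ 0.4369 -0.095   0.0935]
[356. 251.] [ 0.5965 -0.0934  0.0935]
[441. 251.] [ 0.6012 -0.3366  0.0935]
[441. 307.] [ 0.4415 -0.3344  0.0935]
handle ((400.5, 302.5), (3.0, 39.0), 90.0) (381, 301, 40, 4)
[ 0.4527 -0.1618  0.1285]
[ 0.4547 -0.2694  0.1285]
[ 0.4465 -0.2693  0.1285]
[ 0.4444 -0.1618  0.1285]
top ((241.58580017089844, 279.241943359375), (21.36530876159668, 22.186134338378906), 54.194236755371094) [0.5123 0.2344 0.064 ]Traceback (most recent call last):
  File "<stdin>", line 11, in <module>
  File "h.py", line 13, in blob
    c,_=cv2.findContours(k,cv2.RETR_EXTERNAL,cv2.CHAIN_APPROX_NONE);return max(c,key=cv2.contourArea)
                                                                           ~~~^^^^^^^^^^^^^^^^^^^^^^^
ValueError: max() iterable argument is empty
```

Request:
drive_tool(increments=[{"dx": 0.16, "dy": -0.097}, {"dx": 0.16, "dy": -0.097}, {"dx": 0.16, "dy": -0.097}, {"dx": 0.16, "dy": -0.097}, {"dx": 0.16, "dy": -0.097}, {"dx": 0.16, "dy": -0.097}, {"dx": 0.16, "dy": -0.097}, {"dx": 0.16, "dy": -0.097}], gripper=0.15, force=10)

```text
$.increments[0]: bad value
```

Request:
drive_tool(increments=[{"dx": 0.16, "dy": -0.097}, {"dx": 0.16, "dy": -0.097}, {"dx": 0.16, "dy": -0.097}, {"dx": 0.16, "dy": -0.097}, {"turn": -0.086}, {"turn": -0.086}, {"turn": -0.086}, {"turn": -0.086}])

```text
$.increments[0]: bad value
```

Request:
drive_tool(increments=[{"turn": -0.086}, {"turn": -0.086}, {"turn": -0.086}, {"turn": -0.086}, {"turn": -0.086}, {"turn": -0.086}, {}])

```text
$.increments[0]: bad value
```

```bash
python3 - <<'E'
import workcell
print([k for k in dir(workcell) if k[0]!='_'])
from workcell import *
from h import *
np.set_printoptions(precision=4,suppress=True)
print(globals().get("grip_point_offset"))
o=get_obs();print(o)
s=snapshot("wrist");np.savez("w1.npz",**s);cv2.imwrite("pics/w1.png",s["image"][:,:,::-1]);print(s["K"],s["extrinsics"])
E
```

```text
['MotionError', 'close_job', 'get_obs', 'grip_point_offset', 'snapshot']
-0.0188
{'clock': 0.1, 'joints': array([-1.4321,  0.0879,  1.3721, -0.    ,  1.6836, -0.1031]), 'dq': array([ 0.0011, -0.0004, -0.0044,  0.0006,  0.0019, -0.002 ]), 'effort': array([  0.0019, -34.1252, -30.3302,   0.0719,   0.0304,  -0.0001]), 'tool_pos': array([ 0.1316, -0.5335,  0.2044]), 'orientation': array([ 0.9927,  0.1206, -0.    , -0.001 ]), 'force': array([-0.0054,  0.3398,  0.938 ]), 'torque': array([-0.0418,  0.016 ,  0.0038]), 'grip_force': 0.0, 'gripper_width': 0.09411676574636961}
[[371.6483   0.     315.5138]
 [  0.     371.6483 238.8466]
 [  0.       0.       1.    ]] [[ 0.2406 -0.9366 -0.2548  0.2062]
 [-0.9706 -0.2329 -0.0606 -0.5171]
 [-0.0025  0.2619 -0.9651  0.3843]
 [ 0.      0.      0.      1.    ]]
```

View pics/w1.png

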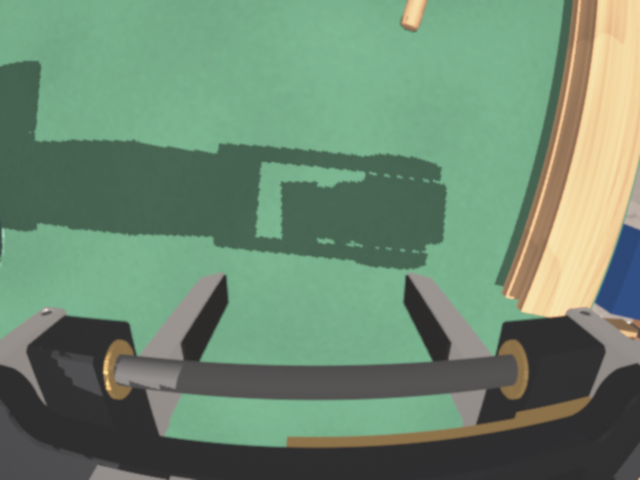

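The wrist picture shows bare bench between the fingers (tips near (225,280) and (405,280)), because the moves were refused. I'll give every key in each row.

Request:
drive_tool(increments=[{"dx": 0.16, "dy": -0.097, "dz": 0, "turn": 0}, {"dx": 0.16, "dy": -0.097, "dz": 0, "turn": 0}, {"dx": 0.16, "dy": -0.097, "dz": 0, "turn": 0}, {"dx": 0.16, "dy": -0.097, "dz": 0, "turn": 0}, {"dx": 0.16, "dy": -0.097, "dz": 0, "turn": 0}, {"dx": 0.16, "dy": -0.097, "dz": 0, "turn": 0}, {"dx": 0.16, "dy": -0.097, "dz": 0, "turn": 0}, {"dx": 0.16, "dy": -0.097, "dz": 0, "turn": 0}], gripper=0.15, force=10)

```text
clock: 0.95
tool_pos: [0.3438, -0.3207, 0.2052]
orientation: [0.993, 0.12, -0.0, -0.0]
force: [-0.3, 0.0, -0.0]
gripper_width: 0.0402
grip_force: 0.0
```

Request:
drive_tool(increments=[{"dx": 0.16, "dy": -0.097, "dz": 0, "turn": -0.086}, {"dx": 0.16, "dy": -0.07, "dz": 0, "turn": -0.086}, {"dx": 0.15, "dy": -0.05, "dz": 0, "turn": -0.086}, {"dx": 0.13, "dy": -0.02, "dz": 0, "turn": -0.086}, {"dx": 0, "dy": 0, "dz": 0, "turn": -0.086}, {"dx": 0, "dy": 0, "dz": 0, "turn": -0.086}, {"dx": 0, "dy": 0, "dz": 0, "turn": -0.086}, {"dx": 0, "dy": 0, "dz": 0, "turn": -0.086}])

```text
clock: 1.75
tool_pos: [0.4336, -0.2282, 0.205]
orientation: [0.787, 0.616, -0.0, -0.0]
force: [-1.1, -0.2, -0.2]
gripper_width: 0.0397
grip_force: 0.0
```

Request:
drive_tool(increments=[{"dx": 0, "dy": 0, "dz": 0, "turn": -0.086}, {"dx": 0, "dy": 0, "dz": 0, "turn": -0.086}, {"dx": 0, "dy": 0, "dz": 0, "turn": 0}, {"dx": 0, "dy": 0, "dz": 0, "turn": 0}])

```text
clock: 2.15
tool_pos: [0.4336, -0.2284, 0.2052]
orientation: [0.7, 0.714, -0.0, -0.0]
force: [-0.1, 0.9, -0.7]
gripper_width: 0.0399
grip_force: 0.0
```

```bash
cat >> h.py <<'E'
def plan(o,target,phi=None):
    "increments (tool x,y,z in units of 0.2 m) to a TCP target; phi = world heading of tool x"
    from scipy.spatial.transform import Rotation as R
    r=R.from_quat(o["orientation"]).as_matrix();d=r.T@(np.array(target)-o["tool_pos"])/.2
    p=np.arctan2(r[1,0],r[0,0]);t=None if phi is None else -((phi-p+np.pi)%(2*np.pi)-np.pi)/(np.pi/2)
    print("pos",o["tool_pos"],"phi",p,"inc",d,"turn",t)
E
python3 - <<'E'
from workcell import *
from h import *
np.set_printoptions(precision=4,suppress=True)
o=get_obs();plan(o,(.4495,-.2155,.15),1.587);print(o["joints"])
s=snapshot("wrist");np.savez("w1.npz",**s);cv2.imwrite("pics/w2.png",s["image"][:,:,::-1]);print(s["extrinsics"])
E
```

```text
pos [ 0.4336 -0.2284  0.2052] phi 1.589890390840267 inc [0.0628 0.081  0.276 ] turn 0.0018400799587841826
[-0.6005 -0.0466  1.5075 -0.0001  1.6812 -0.6196]
[[ 0.9998  0.0198  0.0045  0.4329]
 [ 0.0203 -0.9651 -0.261  -0.1538]
 [-0.0008  0.2611 -0.9653  0.3851]
 [ 0.      0.      0.      1.    ]]
```

View pics/w2.png

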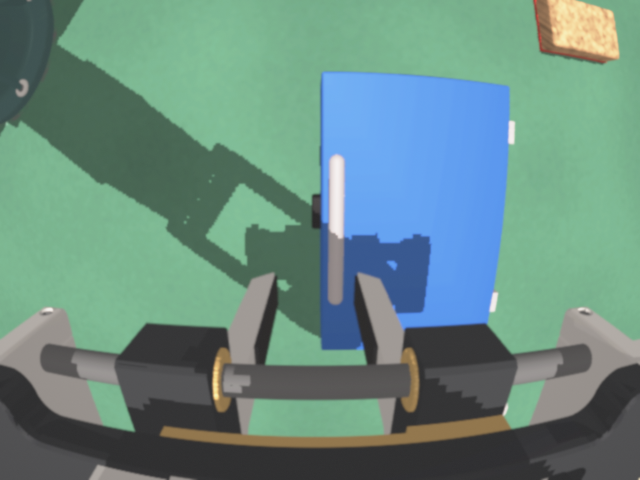

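The wrist picture shows the bar running from (336,156) to (336,302), with the fingers to its left. I'll cast rays to the bar's height to refine this.

```bash
python3 - <<'E'
from h import *
np.set_printoptions(precision=4,suppress=True)
s=dict(np.load("w1.npz"))
for p in [(337,156),(336,228),(336,302)]:print(onz(s,p,.1285,fray))
for p in [(321,73),(509,87),(492,322)]:print(onz(s,p,.0935,fray))
E
```

```text
[ 0.4476 -0.1641  0.1285]
[ 0.4485 -0.2149  0.1285]
[ 0.4506 -0.2725  0.1285]
[ 0.4358 -0.1001  0.0935]
[ 0.5953 -0.0962  0.0935]
[ 0.6054 -0.3119  0.0935]
```

Request:
drive_tool(increments=[{"dx": 0.06, "dy": 0.079, "dz": 0, "turn": 0}, {"dx": 0, "dy": 0, "dz": 0.12, "turn": 0}, {"dx": 0, "dy": 0, "dz": 0.12, "turn": 0}, {"dx": 0, "dy": 0, "dz": 0.12, "turn": 0}, {"dx": 0, "dy": 0, "dz": 0.116, "turn": 0}, {"dx": 0, "dy": 0, "dz": 0, "turn": 0}])

```text
clock: 2.8
tool_pos: [0.4469, -0.2147, 0.1065]
orientation: [0.7, 0.714, -0.001, -0.004]
force: [-0.3, 0.1, 0.7]
gripper_width: 0.04
grip_force: 0.0
```

Request:
drive_tool(increments=[{"dx": 0, "dy": 0, "dz": 0, "turn": 0}, {"dx": 0, "dy": 0, "dz": 0, "turn": 0}, {"dx": 0, "dy": 0, "dz": 0, "turn": 0}, {"dx": 0, "dy": 0, "dz": 0, "turn": 0}, {"dx": 0, "dy": 0, "dz": 0, "turn": 0}], gripper=1, force=10)

```text
clock: 3.3
tool_pos: [0.4478, -0.2167, 0.1117]
orientation: [0.7, 0.715, -0.002, -0.0]
force: [-5.3, -0.8, 5.0]
gripper_width: 0.0106
grip_force: 10.0
```

```bash
python3 - <<'E'
import numpy as np
H=np.array([.599,.0855]);a=np.arange(0,1.711,.095)
P=np.c_[-.15*np.cos(a)+.043*np.sin(a),.15*np.sin(a)+.043*np.cos(a)]
print(np.round(np.c_[a,P+H],4)[[0,6,12,17,18]]);D=np.diff(P,axis=0)/.2
for i,d in enumerate(D):print(i,"dy %.3f dz %.3f"%(d[0],-d[1]))
E
```

```text
[[0.     0.449  0.1285]
 [0.57   0.4959 0.2026]
 [1.14   0.5754 0.2398]
 [1.615  0.6486 0.2335]
 [1.71   0.6624 0.2281]]
0 dy 0.024 dz -0.070
1 dy 0.030 dz -0.068
2 dy 0.037 dz -0.064
3 dy 0.043 dz -0.061
4 dy 0.048 dz -0.056
5 dy 0.053 dz -0.052
6 dy 0.058 dz -0.046
7 dy 0.062 dz -0.041
8 dy 0.066 dz -0.034
9 dy 0.069 dz -0.028
10 dy 0.071 dz -0.021
11 dy 0.073 dz -0.015
12 dy 0.074 dz -0.008
13 dy 0.074 dz -0.001
14 dy 0.074 dz 0.006
15 dy 0.073 dz 0.013
16 dy 0.071 dz 0.020
17 dy 0.069 dz 0.027
```

Request:
drive_tool(increments=[{"dx": 0, "dy": 0.024, "dz": -0.07, "turn": 0}, {"dx": 0, "dy": 0.03, "dz": -0.068, "turn": 0}, {"dx": 0, "dy": 0.037, "dz": -0.064, "turn": 0}, {"dx": 0, "dy": 0.043, "dz": -0.061, "turn": 0}, {"dx": 0, "dy": 0.048, "dz": -0.056, "turn": 0}, {"dx": 0, "dy": 0.053, "dz": -0.052, "turn": 0}, {"dx": 0, "dy": 0, "dz": 0, "turn": 0}])

```text
clock: 4.0
tool_pos: [0.4953, -0.2159, 0.1891]
orientation: [0.7, 0.715, -0.001, 0.001]
force: [-9.9, 0.7, 10.8]
gripper_width: 0.0107
grip_force: 10.0
```

Request:
drive_tool(increments=[{"dx": 0, "dy": -0.016, "dz": -0.022, "turn": 0}, {"dx": 0, "dy": 0.058, "dz": -0.046, "turn": 0}, {"dx": 0, "dy": 0.062, "dz": -0.041, "turn": 0}, {"dx": 0, "dy": 0.066, "dz": -0.034, "turn": 0}, {"dx": 0, "dy": 0.069, "dz": -0.028, "turn": 0}, {"dx": 0, "dy": 0.071, "dz": -0.021, "turn": 0}, {"dx": 0, "dy": 0.073, "dz": -0.015, "turn": 0}, {"dx": 0, "dy": 0, "dz": 0, "turn": 0}])

```text
clock: 4.8
tool_pos: [0.5744, -0.2139, 0.2273]
orientation: [0.699, 0.715, 0.0, 0.002]
force: [-0.8, -1.4, 2.7]
gripper_width: 0.0104
grip_force: 10.0
```

Request:
drive_tool(increments=[{"dx": 0, "dy": 0.074, "dz": -0.008, "turn": 0}, {"dx": 0, "dy": 0.074, "dz": -0.001, "turn": 0}, {"dx": 0, "dy": 0.074, "dz": 0.006, "turn": 0}, {"dx": 0, "dy": 0.073, "dz": 0.013, "turn": 0}, {"dx": 0, "dy": 0.071, "dz": 0.02, "turn": 0}, {"dx": 0, "dy": 0.069, "dz": 0.027, "turn": 0}, {"dx": 0, "dy": 0, "dz": 0, "turn": 0}, {"dx": 0, "dy": 0, "dz": 0, "turn": 0}])

```text
clock: 5.6
tool_pos: [0.6594, -0.2117, 0.2134]
orientation: [0.699, 0.715, -0.0, -0.001]
force: [0.8, -1.3, -2.4]
gripper_width: 0.0104
grip_force: 10.0
```

Request:
drive_tool(increments=[{"dx": 0, "dy": 0, "dz": 0, "turn": 0}, {"dx": 0, "dy": 0, "dz": 0, "turn": 0}, {"dx": 0, "dy": 0, "dz": 0, "turn": 0}, {"dx": 0, "dy": 0, "dz": -0.07, "turn": 0}, {"dx": 0, "dy": 0, "dz": -0.1, "turn": 0}, {"dx": 0, "dy": 0, "dz": -0.1, "turn": 0}, {"dx": 0, "dy": 0, "dz": -0.13, "turn": 0}, {"dx": 0, "dy": 0, "dz": 0, "turn": 0}], gripper=0.45)

```text
clock: 6.4
tool_pos: [0.661, -0.2119, 0.3011]
orientation: [0.699, 0.715, 0.002, 0.005]
force: [0.5, 0.4, 0.4]
gripper_width: 0.0259
grip_force: 0.0
```

Request:
drive_tool(increments=[{"dx": 0, "dy": -0.14, "dz": 0, "turn": 0}, {"dx": 0, "dy": -0.14, "dz": 0, "turn": 0}, {"dx": 0, "dy": -0.14, "dz": 0, "turn": 0}, {"dx": 0, "dy": -0.14, "dz": 0, "turn": 0}, {"dx": 0, "dy": -0.14, "dz": 0, "turn": 0.08}, {"dx": 0, "dy": 0, "dz": 0, "turn": 0.085}, {"dx": 0, "dy": 0, "dz": 0, "turn": 0.085}, {"dx": 0, "dy": 0, "dz": 0, "turn": 0.085}], gripper=-0.1)

```text
clock: 7.2
tool_pos: [0.5192, -0.2144, 0.2941]
orientation: [0.863, 0.506, -0.0, -0.0]
force: [0.2, -0.3, -0.3]
gripper_width: 0.052
grip_force: 0.0
```

Request:
drive_tool(increments=[{"dx": 0, "dy": 0, "dz": 0, "turn": 0.085}, {"dx": 0, "dy": 0, "dz": 0, "turn": 0.085}, {"dx": 0, "dy": 0, "dz": 0, "turn": 0.085}, {"dx": 0, "dy": 0, "dz": 0, "turn": 0.085}, {"dx": 0, "dy": 0, "dz": 0, "turn": 0.085}, {"dx": 0, "dy": 0, "dz": 0, "turn": 0.085}, {"dx": 0, "dy": 0, "dz": 0, "turn": 0.085}, {"dx": 0, "dy": 0, "dz": 0, "turn": 0.08}])

```text
clock: 8.0
tool_pos: [0.5195, -0.2144, 0.2938]
orientation: [1.0, 0.0, -0.0, -0.0]
force: [-0.4, 1.1, 0.9]
gripper_width: 0.0519
grip_force: 0.0
```

```bash
python3 - <<'E'
from workcell import *
from h import *
np.set_printoptions(precision=4,suppress=True)
o=get_obs();print(o["tool_pos"],o["joints"])
s=snapshot("wrist");np.savez("w3.npz",**s);cv2.imwrite("pics/w3.png",s["image"][:,:,::-1]);print(s["extrinsics"])
E
```

```text
[ 0.5195 -0.2144  0.2938] [-0.4922  0.1153  1.1667  0.      1.8604  1.0776]
[[ 0.0022 -0.9649 -0.2627  0.5964]
 [-1.     -0.0024  0.0003 -0.2158]
 [-0.0009  0.2627 -0.9649  0.4736]
 [ 0.      0.      0.      1.    ]]
```

View pics/w3.png

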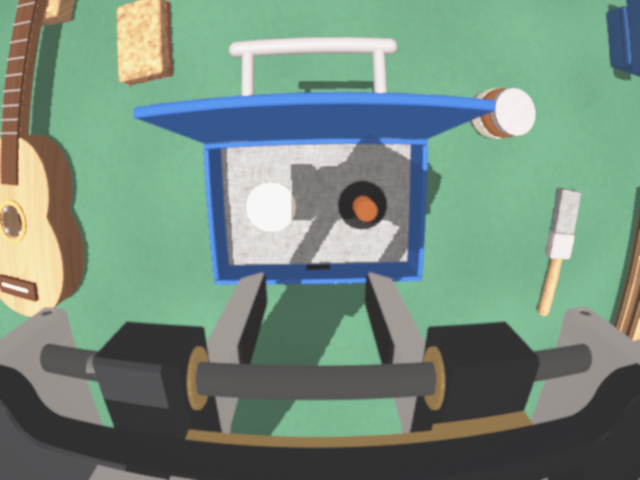

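The lid stands open. The plug's flange is at about (362,205), its orange knob top at (366,208), and the white cap is at (270,207).

```bash
python3 - <<'E'
from h import *
np.set_printoptions(precision=4,suppress=True)
s=dict(np.load("w3.npz"));h=hsv(s)
c=blob(cv2.inRange(h,(0,0,0),(180,255,45)),(330,170,395,240));e=cv2.fitEllipse(cv2.convexHull(c));print(e,onz(s,e[0],.037,fray))
c=blob(cv2.inRange(h,(3,150,70),(20,255,255)),(340,180,390,230));e=cv2.minEnclosingCircle(c);print(e,cv2.boundingRect(c),onz(s,e[0],.065,fray),onz(s,(366,209),.073,fray))
print(onz(s,(270,207),.04,fray), onz(s,(11,222),.064,fray))
E
```

```text
((362.14453125, 204.24298095703125), (42.16337966918945, 44.66219711303711), 84.33344268798828) [ 0.5206 -0.2714  0.037 ]
((364.29071044921875, 208.406982421875), 13.128040313720703) (353, 196, 24, 26) [ 0.5207 -0.2704  0.065 ] [ 0.5216 -0.2713  0.073 ]
[ 0.5175 -0.1614  0.04  ] [0.5095 0.2324 0.064 ]
```

Request:
drive_tool(increments=[{"dx": 0.006, "dy": 0.142, "dz": 0, "turn": 0}, {"dx": 0, "dy": 0.141, "dz": 0, "turn": 0}, {"dx": 0, "dy": 0, "dz": 0.18, "turn": 0}, {"dx": 0, "dy": 0, "dz": 0.18, "turn": 0}, {"dx": 0, "dy": 0, "dz": 0.18, "turn": 0}, {"dx": 0, "dy": 0, "dz": 0.18, "turn": 0}, {"dx": 0, "dy": 0, "dz": 0.1, "turn": 0}, {"dx": 0, "dy": 0, "dz": 0, "turn": 0}])

```text
clock: 8.85
tool_pos: [0.5188, -0.2695, 0.1255]
orientation: [1.0, 0.004, -0.004, -0.002]
force: [0.3, -0.3, 0.2]
gripper_width: 0.0515
grip_force: 0.0
```

Request:
drive_tool(increments=[{"dx": 0, "dy": 0, "dz": 0.12, "turn": 0}, {"dx": 0, "dy": 0, "dz": 0.12, "turn": 0}, {"dx": 0, "dy": 0, "dz": 0.12, "turn": 0}, {"dx": 0, "dy": 0, "dz": 0.06, "turn": 0}, {"dx": 0, "dy": 0, "dz": 0, "turn": 0}, {"dx": 0, "dy": 0, "dz": 0, "turn": 0}])

```text
clock: 9.45
tool_pos: [0.5222, -0.2717, 0.048]
orientation: [1.0, 0.003, 0.001, 0.001]
force: [-0.7, -0.2, 0.1]
gripper_width: 0.0515
grip_force: 0.0
```

Request:
drive_tool(increments=[{"dx": 0, "dy": 0, "dz": 0.018, "turn": 0}, {"dx": 0, "dy": 0, "dz": 0, "turn": 0}, {"dx": 0, "dy": 0, "dz": 0, "turn": 0}])

```text
clock: 9.75
tool_pos: [0.5217, -0.2714, 0.0437]
orientation: [1.0, 0.003, 0.001, 0.0]
force: [0.3, -0.4, 0.6]
gripper_width: 0.0515
grip_force: 0.0
```

Request:
drive_tool(increments=[{"dx": 0, "dy": 0, "dz": 0, "turn": 0}, {"dx": 0, "dy": 0, "dz": 0, "turn": 0}, {"dx": 0, "dy": 0, "dz": 0, "turn": 0}, {"dx": 0, "dy": 0, "dz": 0, "turn": 0}, {"dx": 0, "dy": 0, "dz": 0, "turn": 0}, {"dx": 0, "dy": 0, "dz": 0, "turn": 0}], gripper=1, force=40)

```text
clock: 10.35
tool_pos: [0.5214, -0.2711, 0.0429]
orientation: [1.0, 0.003, 0.0, -0.0]
force: [0.4, -0.1, 0.0]
gripper_width: 0.022
grip_force: 40.0
```

Request:
drive_tool(increments=[{"dx": 0, "dy": 0, "dz": -0.07, "turn": 0}, {"dx": 0, "dy": 0, "dz": -0.14, "turn": 0}, {"dx": 0, "dy": 0, "dz": -0.14, "turn": 0}, {"dx": 0, "dy": 0, "dz": -0.14, "turn": 0}, {"dx": 0, "dy": 0, "dz": -0.14, "turn": 0}, {"dx": 0, "dy": 0, "dz": -0.12, "turn": 0}, {"dx": 0, "dy": 0, "dz": 0, "turn": 0}, {"dx": 0, "dy": 0, "dz": 0, "turn": 0}])

```text
clock: 11.15
tool_pos: [0.5215, -0.2713, 0.1933]
orientation: [1.0, 0.003, 0.0, 0.0]
force: [-0.2, 0.9, -1.0]
gripper_width: 0.0223
grip_force: 40.0
```

Request:
drive_tool(increments=[{"dx": 0, "dy": -0.14, "dz": 0, "turn": 0}, {"dx": 0, "dy": -0.18, "dz": 0, "turn": 0}, {"dx": 0, "dy": -0.18, "dz": 0, "turn": 0}, {"dx": 0, "dy": -0.18, "dz": 0, "turn": 0}, {"dx": 0, "dy": -0.18, "dz": 0, "turn": 0}, {"dx": 0, "dy": -0.18, "dz": 0, "turn": 0}, {"dx": 0, "dy": -0.18, "dz": 0, "turn": 0}, {"dx": 0, "dy": -0.18, "dz": 0, "turn": 0}])

```text
clock: 11.95
tool_pos: [0.5182, 0.0103, 0.1903]
orientation: [1.0, 0.003, -0.002, -0.0]
force: [1.4, 0.1, -0.3]
gripper_width: 0.022
grip_force: 40.0
```

Request:
drive_tool(increments=[{"dx": 0, "dy": -0.18, "dz": 0, "turn": 0}, {"dx": 0, "dy": -0.18, "dz": 0, "turn": 0}, {"dx": 0, "dy": -0.18, "dz": 0, "turn": 0}, {"dx": 0, "dy": -0.1, "dz": 0, "turn": 0}, {"dx": 0, "dy": 0, "dz": 0, "turn": 0}, {"dx": 0, "dy": 0, "dz": 0, "turn": 0}])

```text
clock: 12.55
tool_pos: [0.5179, 0.1365, 0.1909]
orientation: [1.0, 0.003, -0.002, 0.001]
force: [-1.5, -0.3, -1.3]
gripper_width: 0.0224
grip_force: 40.0
```

```bash
python3 - <<'E'
from workcell import *
from h import *
np.set_printoptions(precision=4,suppress=True)
o=get_obs();print(o["tool_pos"],o["joints"],o["gripper_width"])
s=snapshot("wrist");np.savez("w4.npz",**s);cv2.imwrite("pics/w4.png",s["image"][:,:,::-1]);print(s["extrinsics"])
E
```

```text
[0.5179 0.1365 0.1909] [ 0.1525  0.0614  1.4271 -0.0009  1.6568  1.7163] 0.022379773768561376
[[ 0.0082 -0.9641 -0.2654  0.5953]
 [-1.     -0.0077 -0.0031  0.1359]
 [ 0.0009  0.2655 -0.9641  0.3705]
 [ 0.      0.      0.      1.    ]]
```

View pics/w4.png

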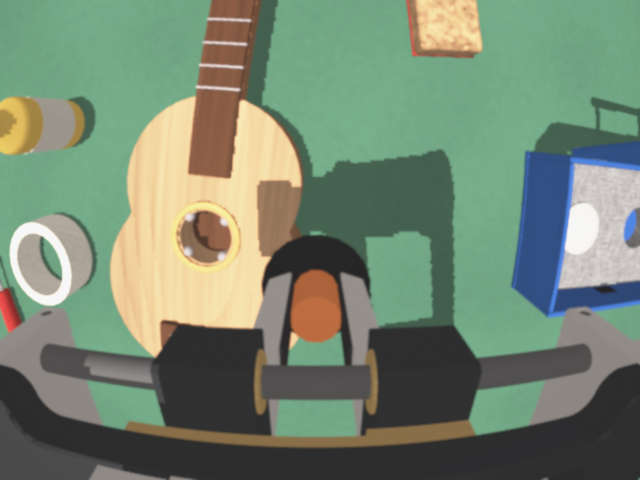

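The brass ring is centred near (207,236) with its four balls visible. The plug is held upright, with its flange's far edge at (316,236).

```bash
python3 - <<'E'
from h import *
np.set_printoptions(precision=4,suppress=True)
s=dict(np.load("w4.npz"));h=hsv(s)
c=blob(cv2.inRange(h,(19,130,120),(32,255,255)),(165,190,250,282))
P=np.array([onz(s,p[0],.064,fray)[:2] for p in cv2.convexHull(c)])
print(cv2.minEnclosingCircle(P.astype(np.float32)),cv2.fitEllipse(P.astype(np.float32)))
c=blob(cv2.inRange(h,(0,0,0),(180,255,60)),(255,225,380,300))[:,0]
z=.1909-.0109+.005
P=np.array([onz(s,p,z,fray)[:2] for p in c if p[1]<270 and (p[0]<285 or p[0]>350 or p[1]<250)])
A=np.c_[2*P,np.ones(len(P))];x=np.linalg.lstsq(A,(P**2).sum(1),rcond=None)[0];print("flange",x[:2],np.sqrt(x[2]+x[0]**2+x[1]**2))
E
```

```text
Traceback (most recent call last):
  File "h.py", line 13, in blob
    c,_=cv2.findContours(k,cv2.RETR_EXTERNAL,cv2.CHAIN_APPROX_NONE);return max(c,key=cv2.contourArea)
                                                                           ~~~^^^^^^^^^^^^^^^^^^^^^^^
ValueError: max() iterable argument is empty
```

```bash
python3 - <<'E'
from h import *
np.set_printoptions(precision=4,suppress=True)
s=dict(np.load("w4.npz"));h=hsv(s)
print(h[230:240:3,172:182].tolist()[1],h[236,150],h[262:274,207].tolist())
m=cv2.inRange(h,(18,140,100),(34,255,255));print(m[190:282,165:250].sum()//255)
c=blob(cv2.inRange(h,(0,0,0),(180,255,60)),(255,225,380,300))[:,0]
z=.1909-.0109+.005
P=np.array([onz(s,p,z,fray)[:2] for p in c if p[1]<270 and (p[0]<285 or p[0]>350 or p[1]<250)])
A=np.c_[2*P,np.ones(len(P))];x=np.linalg.lstsq(A,(P**2).sum(1),rcond=None)[0];print("flange",x[:2],np.sqrt(x[2]+x[0]**2+x[1]**2))
E
```

```text
[[25, 103, 247], [25, 101, 247], [25, 105, 246], [22, 118, 243], [17, 129, 220], [16, 119, 178], [14, 107, 169], [14, 104, 177], [14, 104, 167], [14, 101, 144]] [ 20  87 244] [[14, 102, 167], [14, 106, 215], [15, 101, 230], [15, 110, 220], [17, 122, 227], [23, 111, 245], [26, 97, 247], [26, 94, 247], [26, 97, 247], [25, 99, 247], [24, 96, 246], [22, 90, 246]]
0
flange [0.5179 0.1348] 0.028120165167912246
```

```bash
python3 - <<'E'
from h import *
np.set_printoptions(precision=4,suppress=True)
s=dict(np.load("w4.npz"));h=hsv(s)
c=blob(cv2.inRange(h,(23,85,235),(32,255,255)),(165,190,250,282))
P=np.array([onz(s,p[0],.064,fray)[:2] for p in cv2.convexHull(c)],np.float32)
print(cv2.boundingRect(c),cv2.minEnclosingCircle(P),cv2.fitEllipse(P))
E
```

```text
(170, 203, 69, 70) ((0.5106098651885986, 0.23395538330078125), 0.03273405879735947) ((0.510773241519928, 0.23386377096176147), (0.06434492021799088, 0.06451830267906189), 97.0978775024414)
```

Request:
drive_tool(increments=[{"dx": -0.034, "dy": -0.12, "dz": 0, "turn": 0}, {"dx": 0, "dy": -0.14, "dz": 0, "turn": 0}, {"dx": 0, "dy": -0.14, "dz": 0, "turn": 0}, {"dx": 0, "dy": -0.09, "dz": 0, "turn": 0}, {"dx": 0, "dy": 0, "dz": 0.12, "turn": 0}, {"dx": 0, "dy": 0, "dz": 0.12, "turn": 0}, {"dx": 0, "dy": 0, "dz": 0, "turn": 0}, {"dx": 0, "dy": 0, "dz": 0, "turn": 0}])

```text
clock: 13.4
tool_pos: [0.5114, 0.2336, 0.1444]
orientation: [1.0, 0.002, -0.001, 0.0]
force: [0.1, -0.8, -0.9]
gripper_width: 0.0227
grip_force: 40.0
```

Request:
drive_tool(increments=[{"dx": 0, "dy": -0.003, "dz": 0.06, "turn": 0}, {"dx": 0, "dy": 0, "dz": 0.06, "turn": 0}, {"dx": 0, "dy": 0, "dz": 0.06, "turn": 0}, {"dx": 0, "dy": 0, "dz": 0.05, "turn": 0}, {"dx": 0, "dy": 0, "dz": 0.02, "turn": 0}, {"dx": 0, "dy": 0, "dz": 0, "turn": 0}, {"dx": 0, "dy": 0, "dz": 0, "turn": 0}, {"dx": 0, "dy": 0, "dz": 0, "turn": 0}])

```text
clock: 14.2
tool_pos: [0.5119, 0.2356, 0.0956]
orientation: [1.0, 0.003, 0.001, -0.0]
force: [-0.4, -0.2, -0.7]
gripper_width: 0.0225
grip_force: 40.0
```

Request:
drive_tool(increments=[{"dx": 0, "dy": 0.002, "dz": 0.02, "turn": 0}, {"dx": 0, "dy": 0, "dz": 0.02, "turn": 0}, {"dx": 0, "dy": 0, "dz": 0.012, "turn": 0}, {"dx": 0, "dy": 0, "dz": 0, "turn": 0}, {"dx": 0, "dy": 0, "dz": 0, "turn": 0}, {"dx": 0, "dy": 0, "dz": 0, "turn": 0}])

```text
clock: 14.8
tool_pos: [0.5127, 0.235, 0.0857]
orientation: [1.0, 0.003, 0.002, -0.0]
force: [1.1, -1.2, 5.3]
gripper_width: 0.0225
grip_force: 40.0
```

Request:
drive_tool(increments=[{"dx": 0, "dy": 0, "dz": 0.02, "turn": 0}, {"dx": 0, "dy": 0, "dz": 0.02, "turn": 0}, {"dx": 0, "dy": 0, "dz": 0.02, "turn": 0}, {"dx": 0, "dy": 0, "dz": 0.01, "turn": 0}, {"dx": 0, "dy": 0, "dz": 0, "turn": 0}, {"dx": 0, "dy": 0, "dz": 0, "turn": 0}])

```text
clock: 15.4
tool_pos: [0.5115, 0.235, 0.0745]
orientation: [1.0, 0.003, 0.001, -0.0]
force: [-5.7, -2.7, 18.7]
gripper_width: 0.0222
grip_force: 40.0
```

Request:
drive_tool(increments=[{"dx": -0.012, "dy": 0.006, "dz": 0.005, "turn": 0}, {"dx": 0, "dy": 0, "dz": 0, "turn": 0}, {"dx": 0, "dy": 0, "dz": 0, "turn": 0}, {"dx": 0, "dy": 0, "dz": 0, "turn": 0}, {"dx": 0, "dy": 0, "dz": 0, "turn": 0}, {"dx": 0, "dy": 0, "dz": 0, "turn": 0}])

```text
clock: 16.0
tool_pos: [0.5115, 0.235, 0.0745]
orientation: [1.0, 0.003, 0.004, -0.001]
force: [-0.8, 0.4, 16.9]
gripper_width: 0.0223
grip_force: 40.0
```

```bash
python3 - <<'E'
from workcell import *
import cv2,numpy as np
print(get_obs()["force"])
w=snapshot("wrist")["image"][180:400,200:440];t=snapshot("side")["image"][140:400,220:440]
a=cv2.resize(w,(400,367));b=cv2.resize(t,(400,473));k=np.zeros((473,800,3),np.uint8);k[:367,:400]=a;k[:,400:]=b
cv2.imwrite("pics/end.png",k[:,:,::-1])
E
```

```text
[-0.75812974  0.44809697 16.94870705]
```

View pics/end.png

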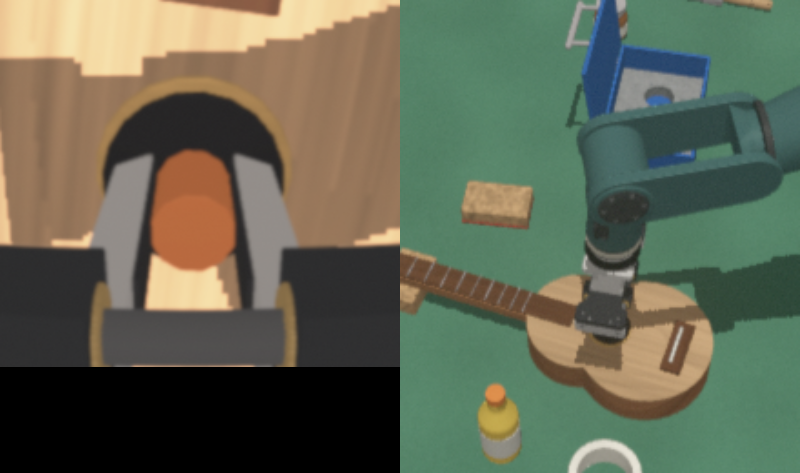

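The composite shows the flange (left, around (193,150)) centred on the brass ring with an even rim visible. The lid is standing open (right, around (605,50)). The push is steady at 17 N, and the TCP height matches the plug being home.

```bash
python3 -c "
from workcell import *
print(close_job())"
```

```text
the job is handed in; nothing more can be done
None
```

I handed the job in at about 16 s with the lid open, the plug snapped into the sound hole and the fingers still pushing it down at about 17 N; the judge returned no verdict.

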